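# Tip the nut out of the screw-top canister and close it again

### The arm

A 6-joint arm with a two-finger parallel gripper is mounted at the origin on a cart in front of the work surface, level with it; the furniture and walls round the work are solid. World frame = base frame: x ahead of the robot, y to its left, z up, the work surface at z = 0. Lengths are in m, angles in rad, forces in N, time in s.
With the tool pointing down it reaches from about 0.35 to 0.725 m from the base axis. Payload 6 kg.
Tool frame: the origin (TCP) lies between the finger pads; the fingertips stand 19 mm ahead of it and the grasp point (between the pads) is the TCP; z points along the fingers, y is the direction in which the jaws open and shut (so a half turn about z gives the same grasp; the last joint's range is limited). The gripper opens to 85 mm and grips with 20 to 120 N. Pads are 22 mm wide; open, the fingers measure 114 mm over their backs; the gripper's body (76 mm by 85 mm) begins 54 mm behind the grasp point. The pads swing forward as they close: fully open they stand 13 mm farther back than shut.
Start: joints at [-0.77, 0.04, 0.085, 0, -1.615, -0.334], TCP at [0.27, -0.536, 0.25] pointing down, gripper open.
Joint ranges: [-2.56, 2.56], [-1.29, 2.01], [-1.08, 1.49], [-3.29, 1.98], [-2.81, -0.18], [-2.99, 2.99]. Speed limits (rad/s): [2.57, 2.57, 3.01, 3.14, 3.14, 3.14].

### API

Orientations are given as a rotation vector (axis times angle).
In Python, from workcell import arm gives the robot as it stands.
- The arm moves only by the tool apply_moves, never from a script. Its argument "moves" is a list that holds one entry, the list of rows, each a list of 7 numbers: the shift along the tool's x, y, z in units of 50 mm (1.0 is 50 mm), then the turn, a rotation vector about the tool's x, y, z in units of 6 degrees (1.0 is 6 degrees), then the opening in per cent of the stroke, from 0 (shut) to 100 (fully open). A call has 1 to 20 rows; each row is the pose to reach, as a shift and turn from the pose measured when the call began, along the tool's axes at that moment; what a row does not reach only later rows make up. A row lasts 1/10 s, in which the tool goes at most 50 mm and 8.59 degrees, less where a joint would pass 70% of its speed; a pose out of reach is approached as far as the arm can. A call with a gripper value outside its range is refused whole. The fingers move at their own pace and stop on an object; "squeeze" is the grip in N (left out, the last holds). Time passes only in rows, so rows that repeat a pose let the fingers close. It gives the time, the measured TCP pose, the force and the opening at its end, in the units of the state.
- arm.sense(): the state, without advancing time (a new reading comes with each control period).
- arm.camera(name): name is "scene" or "top"; returns a dict with "frame" (384x512x3 uint8, blue, green, red), "K" (3x3 intrinsics, pixels), "distortion" ([k1, k2, p1, p2, k3] as OpenCV has them; the pictures are not rectified), "eye" and "orientation" of the camera in the world. Camera axes: x right, y down, z forward; pixel columns grow to the right and rows downward; lengths in m; the calibration is good to about 2 mm. A picture is of the moment at which its call begins. There is no depth.
- arm.sign_off(): hands the job in, once; it reports no verdict.
Trained networks look in a picture, given as the dict that the camera call returned (one of the last four; its "shot" number tells which), for a name from the list of things; names that differ only in an ending like _2 or _b are one class to them, and where a whole thing is asked for, a point or a joint stands for the part that bears it (a point fixed in the world has none). Each returns a list of dicts, best first, with "confidence" (0 to 1); they miss things now and then, are a little off and sometimes report something else, mostly with a low value. They report only what shows in the picture. A call takes as long as a camera call.
- arm.find_in(picture, target): "rect" ([left, top, right, bottom] in pixels, round what is visible of it).
- arm.cut_out(picture, target): "mask" (384x512 bool, what is visible of it) and "rect" ([left, top, right, bottom] in pixels, round what is visible of it).
- arm.landmark_of(picture, target): "position" ([row, column] in pixels: a listed point, or the origin of a listed thing).
The state is a dict: "time": time; "joint_positions": joint angles; "joint_vel": joint speeds; "tau": joint torques, N m; "tool_pos": TCP position; "tool_rot": TCP orientation; "wrist_force": force on the tool from outside, world axes, zero at the start; "ft_torque": the same for the moment, N m; "grip_width": finger opening in m.
Only numpy, scipy, OpenCV 4.12 (cv2) and the standard library are available. Lean on these libraries where they do the work, as an engineer would, in place of code of your own. Each camera call takes 0.05 s, during which the arm holds its last target.

### The job

A nut lies in the little scoop that hangs under the yellow cap of the canister. Unscrew the yellow cap, lift it out with its scoop, tip the nut into the grey bin, then put the cap back on its canister and screw it fully home.

Things in the scene. Friction and masses are not known exactly. Their poses are not given: they have to be found in the camera images.
- yellow_cap: Yellow disc 92 mm wide, 9 thick, 0.16 kg. Origin: centre of its underside, z up. Black grip bar on top along x: 58 x 14 mm, top at z 45. Below: plug, 2 lugs, then a steel scoop down to z -78. Scoop is open toward -x (white mark): lip at (-22,0,-68), 35 wide; floor falls 10 deg to its back wall, x +18. The nut stays in when upright, slides out over the lip in 1 s when tipped 45 deg, lip down.
- canister: Fixed aluminium pot under the yellow cap (a blue-capped twin is a bystander), 96 mm wide, 110 tall, origin under it, z up. Cap is home: its origin at z 110, x axes in line, white mark at red tab (-x). So it starts. Turned 1.05 rad anticlockwise from above, mark at green tab, it lifts straight out (free at +80) and goes back (play 10 deg, 4 mm). Turns easily, no rise; stops 5 deg past both.
- grey_bin: Open grey plastic bin, loose, 0.28 kg. Origin: centre of its underside, z up. Outside 158 mm along x, 220 mm along y, 86 mm tall; inside 128 x 188 mm, floor 3 mm thick. The smaller red bin is a bystander.
- nut: Steel hex nut, 24 x 27 x 13 mm, 0.03 kg. Origin: centre of its underside. It starts in the scoop under the yellow cap, hidden inside the canister.

How it is judged:
By the outcome, as a careful person would: the job done as asked, in the order asked, and still so for the second after the job is handed in, with the robot touching nothing.
It also fails if it takes over 51 s, if anything falls off the work surface, if the arm or the gripper's body presses on something with over 40 N, if the wrist force passes 120 N, or if a joint passes its speed limit or range.

## Working session

There is one attempt and no reset: what is moved stays moved. The work goes in short steps, Python scripts to look and compute and a tool call to move; the robot and the scene stay as the last step left them, time stands still between calls to the robot, and variables do not carry over. Pictures are saved under pics/ and viewed, and the job is handed in when it is done.

Besides the shell and the picture viewer there is one more tool, called as a command line: name --argument value ..., lists and objects as JSON in quotes. apply_moves: Moves the arm, as the interface text tells. Its arguments: {"type":"object","properties":{"moves":{"type":"array","items":{"type":"array","items":{"type":"array","items":{"type":"number"}}}},"squeeze":{"type":"number"}},"required":["moves"]}

```bash
ls; mkdir -p pics
cat > h.py <<'E'
import numpy as np, cv2
from scipy.spatial.transform import Rotation as R
from workcell import arm
def Rm(o):
    o=np.array(o,float)
    if o.shape==(3,3): return o
    return R.from_rotvec(o).as_matrix() if o.size==3 else R.from_quat(o).as_matrix()
def ray(p,uv):
    K=np.array(p["K"]);d=np.array(p["distortion"])
    n=cv2.undistortPoints(np.array([[uv]],float),K,d)[0,0]
    return np.array(p["eye"]),Rm(p["orientation"])@np.array([n[0],n[1],1])
def onz(p,uv,z):
    e,d=ray(p,uv);return e+d*(z-e[2])/d[2]
def proj(p,X):
    Rw=Rm(p["orientation"]);e=np.array(p["eye"])
    rv=cv2.Rodrigues(Rw.T)[0];t=-Rw.T@e
    return cv2.projectPoints(np.array(X,float).reshape(-1,1,3),rv,t,np.array(p["K"]),np.array(p["distortion"]))[0].reshape(-1,2)
E
python3 - <<'E'
from h import *
print(arm.sense())
for n in ("scene","top"):
    p=arm.camera(n);cv2.imwrite(f"pics/{n}0.png",p["frame"])
    print(n,p["eye"],p["orientation"],p["K"],p["distortion"])
    for t in ("yellow_cap","canister","grey_bin"):
        print(t,[(x["rect"],x["confidence"]) for x in arm.find_in(p,t)],[(x["position"],x["confidence"]) for x in arm.landmark_of(p,t)])
E
```

```text
pics
{'time': 0.0, 'joint_positions': array([-7.70285348e-01,  4.07955417e-02,  8.37965532e-02, -4.42843083e-04,
       -1.61550500e+00, -3.33703687e-01]), 'joint_vel': array([-0.00057851,  0.00138956, -0.00065976, -0.00259339, -0.00037454,
        0.00155631]), 'tau': array([-4.49200434e-04, -3.68202567e+01,  3.47407329e+01,  6.93187192e+00,
       -5.29804471e-03,  4.34296226e-07]), 'tool_pos': array([ 0.26995727, -0.53550314,  0.2492843 ]), 'tool_rot': array([ 7.26523176e-01, -3.05587019e+00, -2.63535384e-03]), 'wrist_force': array([ 0.09282016, -0.27616732, -0.09319084]), 'ft_torque': array([0.06656259, 0.00836859, 0.02500542]), 'grip_width': 0.08550009808570071}
scene [-0.12493432  0.85396531  0.72478399] [-0.80480062  2.36919583 -1.33184919] [[488.60568201   0.         252.40873628]
 [  0.         488.60568201 185.83808516]
 [  0.           0.           1.        ]] [-0.00809532  0.          0.          0.          0.        ]
yellow_cap [([257.3, 167.5, 298.9, 194.3], 0.81)] [([188.3, 277.7], 0.6)]
canister [] [([226.0, 278.9], 0.55)]
grey_bin [([107.2, 186.5, 221.1, 283.7], 0.82), ([254.7, 166.7, 297.7, 196.4], 0.29)] [([245.1, 164.0], 0.59)]
top [0.28874736 0.03857234 1.36847937] [-2.1109184   2.14873704 -0.19606182] [[499.20196887   0.         265.16461913]
 [  0.         499.20196887 194.03814911]
 [  0.           0.           1.        ]] [-0.17067097  0.          0.          0.          0.        ]
yellow_cap [([254.3, 210.2, 294.5, 247.2], 0.91)] [([229.8, 269.4], 0.88)]
canister [([249.4, 226.5, 295.6, 254.6], 0.88)] [([233.8, 268.2], 0.69)]
grey_bin [([149.4, 129.7, 212.5, 213.0], 0.75)] [([178.2, 188.1], 0.58)]
```

View pics/scene0.png

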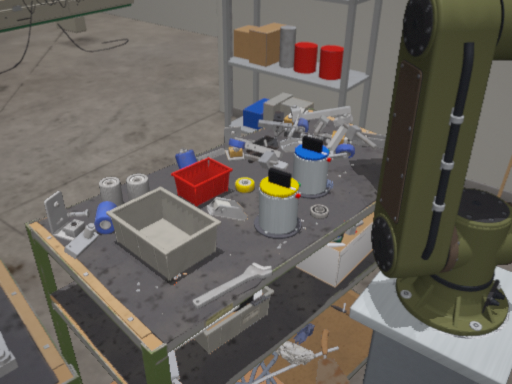

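View pics/top0.png

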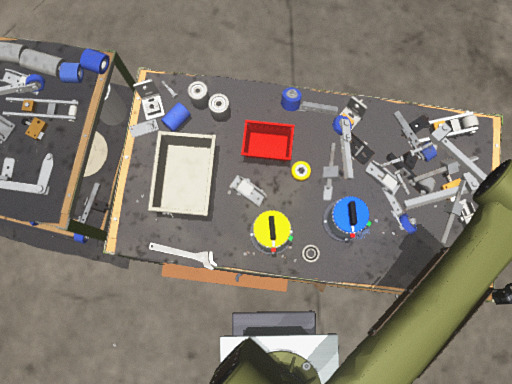

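Run:
```python
import cv2
t=cv2.imread("pics/top0.png");cv2.imwrite("pics/topz.png",cv2.resize(t[200:260,235:315],None,fx=9,fy=9,interpolation=cv2.INTER_CUBIC))
t=cv2.imread("pics/scene0.png");cv2.imwrite("pics/scz.png",cv2.resize(t[145:250,235:320],None,fx=5.5,fy=5.5,interpolation=cv2.INTER_CUBIC))
```

```text
(no output)
```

View pics/topz.png

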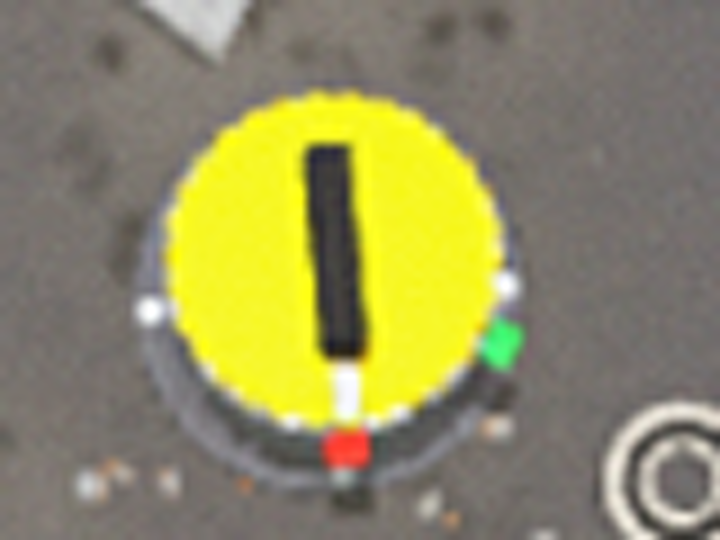

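View pics/scz.png

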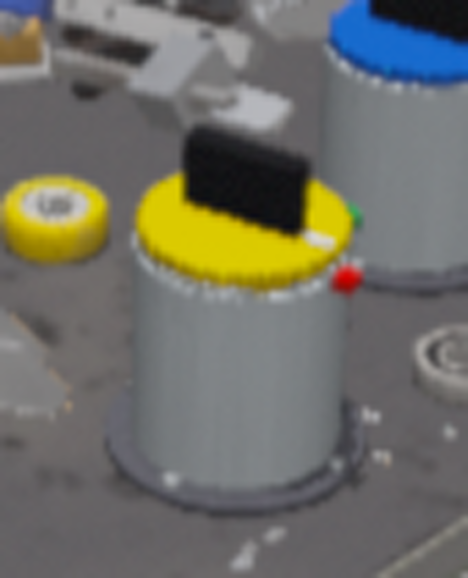

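```bash
cat > fit.py <<'E'
from h import *
from scipy.optimize import least_squares
def hullrast(pts):
    m=np.zeros((384*8,512*8),np.uint8)
    return cv2.convexHull(pts.astype(np.float32))
def disc(x,y,r,z0,z1):
    a=np.linspace(0,2*np.pi,120,endpoint=False)
    return np.concatenate([np.c_[x+r*np.cos(a),y+r*np.sin(a),np.full(120,z)] for z in(z0,z1)])
def mom(h):
    m=cv2.moments(h.astype(np.float32));return m["m10"]/m["m00"],m["m01"]/m["m00"],m["m00"]
E
python3 - <<'E'
from fit import *
P={n:arm.camera(n) for n in("top","scene")}
bl={}
for n,p in P.items():
    f=p["frame"];hsv=cv2.cvtColor(f,cv2.COLOR_BGR2HSV)
    r=[int(v) for v in arm.find_in(p,"yellow_cap")[0]["rect"]]
    roi=np.zeros(f.shape[:2],np.uint8);roi[r[1]-6:r[3]+8,r[0]-6:r[2]+8]=1
    y=cv2.inRange(hsv,(22,120,80),(38,255,255))*roi
    k=(cv2.inRange(hsv,(0,0,0),(180,255,60))*roi)
    cs=max(cv2.findContours(y,cv2.RETR_EXTERNAL,cv2.CHAIN_APPROX_NONE)[0],key=cv2.contourArea)
    hy=cv2.convexHull(cs).astype(np.float32)
    bl[n]=hy
    print(n,mom(hy))
def res(v):
    o=[]
    for n,p in P.items():
        cx,cy,_=mom(hullrast(proj(p,disc(v[0],v[1],.046,.110,.119))))
        a=mom(bl[n]);
        o+=[cx-a[0],cy-a[1]]
    return o
s=least_squares(res,[.36,.03]);print("cap",s.x,s.fun)
for n in P:print(n,least_squares(lambda v:res(v)[:2] if n=="top" else res(v)[2:],[.36,.03]).x)
p=P["top"]
f=p["frame"];hsv=cv2.cvtColor(f,cv2.COLOR_BGR2HSV)
# tabs
r=[254,210,300,256]
for nm,lo,hi in(("red",(0,150,100),(8,255,255)),("green",(45,120,80),(75,255,255))):
    m=cv2.inRange(hsv,lo,hi);k=np.zeros_like(m);k[215:256,250:300]=m[215:256,250:300]
    ys,xs=np.nonzero(k);q=onz(p,(xs.mean(),ys.mean()),.105);print(nm,len(xs),q,np.arctan2(*(q[:2]-s.x)[::-1]))
# bar
k=np.zeros(f.shape[:2],np.uint8);cv2.fillConvexPoly(k,bl["top"].astype(int),1)
m=(f.max(2)<100)&(k>0);ys,xs=np.nonzero(m);c=np.cov(xs,ys);w,V=np.linalg.eigh(c);d=V[:,1];cc=np.array([xs.mean(),ys.mean()])
a=onz(p,cc+d*8,.14);b=onz(p,cc-d*8,.14);print("bar",len(xs),(a+b)/2,np.arctan2(*(a-b)[:2][::-1]))
# bin
for n,p in P.items():
    c=arm.cut_out(p,"grey_bin")[0];m=c["mask"].astype(np.uint8)
    cs=max(cv2.findContours(m,cv2.RETR_EXTERNAL,cv2.CHAIN_APPROX_NONE)[0],key=cv2.contourArea)
    bl["b"+n]=cv2.convexHull(cs).astype(np.float32)
def box(v):
    c,s_=np.cos(v[2]),np.sin(v[2]);L=[]
    for z in(0,.086):
        for i,j in((1,1),(1,-1),(-1,-1),(-1,1)):
            X,Y=.079*i,.11*j;L.append([v[0]+c*X-s_*Y,v[1]+s_*X+c*Y,z])
    return L
def res2(v,ns=("top","scene")):
    o=[]
    for n in ns:
        h=hullrast(proj(P[n],box(v)))
        o+=[cv2.pointPolygonTest(h,(float(q[0][0]),float(q[0][1])),True) for q in bl["b"+n]]
    return o
for ns in(("top","scene"),("top",),("scene",)):
    s2=least_squares(res2,[.48,.25,0.],kwargs=dict(ns=ns),loss="soft_l1",diff_step=1e-3);print("bin",s2.x,np.sqrt(np.mean(np.square(s2.fun))))
E
```

```text
top (271.63582276499136, 228.30765617660873, 1064.5)
scene (278.59495972979994, 186.13432060275395, 641.5)
cap [0.42706248 0.01656589] [-0.28447898  0.10534192  0.08556911 -0.53121049]
top [0.42731707 0.01584311]
scene [0.42583809 0.01869796]
red 19 [0.37420621 0.01302407 0.105     ] -3.074684204207231
green 18 [ 0.40315865 -0.03128577  0.105     ] -2.0340759775415704
bar 111 [0.42697198 0.01617013 0.14      ] -3.0769744851847216
bin [ 0.59236615  0.22534872 -0.20036607] 7.678911583892818
bin [0.58442713 0.2406037  0.16699819] 8.493302271994592
bin [ 0.59431944  0.23903482 -0.45244091] 6.12129704216576
```

Run:
```python
from fit import *
P={n:arm.camera(n) for n in("top","scene")};bl={}
for n,p in P.items():
    c=arm.cut_out(p,"grey_bin")[0];m=c["mask"].astype(np.uint8)
    cs=max(cv2.findContours(m,cv2.RETR_EXTERNAL,cv2.CHAIN_APPROX_NONE)[0],key=cv2.contourArea)
    bl["b"+n]=cv2.convexHull(cs).astype(np.float32)
def box(v):
    c,s_=np.cos(v[2]),np.sin(v[2]);L=[]
    for z in(0,.086):
        for i,j in((1,1),(1,-1),(-1,-1),(-1,1)):
            X,Y=.079*i,.11*j;L.append([v[0]+c*X-s_*Y,v[1]+s_*X+c*Y,z])
    return L
def res2(v,ns=("top","scene")):
    o=[]
    for n in ns:
        h=hullrast(proj(P[n],box(v)))
        o+=[cv2.pointPolygonTest(h,(float(q[0][0]),float(q[0][1])),True) for q in bl["b"+n]]
    return o
for ns in(("top","scene"),("top",),("scene",)):
    s2=least_squares(res2,[.58,.23,1.5],kwargs=dict(ns=ns),loss="soft_l1",diff_step=1e-3);print("bin",s2.x,np.sqrt(np.mean(np.square(s2.fun))))
    if len(ns)==2:S=s2.x
p=P["top"];f=p["frame"].copy()
for q in proj(p,box(S)):cv2.circle(f,tuple(int(round(v)) for v in q),2,(0,0,255),-1)
cv2.imwrite("pics/binfit.png",f)
# red bin, other heights
for t in("red bin",):pass
print(onz(p,(268,140),.05))
```

```text
bin [0.58795392 0.24879574 1.46230167] 2.2373614514128413
bin [0.58851625 0.25043442 1.49101801] 1.549320873666447
bin [0.59491468 0.24078484 1.43045679] 1.864447899182716
[0.67758332 0.0196687  0.05      ]
```

View pics/binfit.png

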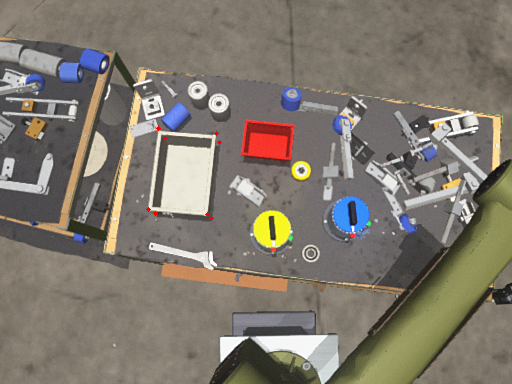

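```bash
cat >> h.py <<'E'
def down(yaw,tip=0):
    # tool x at yaw, z down; tip about tool y (deg)
    return (R.from_euler('z',yaw)*R.from_rotvec([np.pi,0,0])*R.from_euler('y',tip,degrees=True))
def to(pos,rot,s=None):
    s=s or arm.sense()
    r0=R.from_rotvec(s["tool_rot"])
    d=r0.inv().apply(np.array(pos)-s["tool_pos"])/.05
    t=np.degrees((r0.inv()*rot).as_rotvec())/6
    print("move",np.round(d,3),np.round(t,3),"rows>=",max(np.linalg.norm(d),np.linalg.norm(t)*6/8.59))
    return d,t
E
python3 - <<'E'
from h import *
to([.427,.0165,.25],down(.066-np.pi))
E
```

```text
move [-7.775e+00  8.451e+00  6.000e-03] [ 1.000e-03 -1.000e-03  3.828e+00] rows>= 11.48285070980923
```

apply_moves --moves '[[[-7.775, 8.45, 0, 0, 0, 3.83, 100], [-7.775, 8.45, 0, 0, 0, 3.83, 100], [-7.775, 8.45, 0, 0, 0, 3.83, 100], [-7.775, 8.45, 0, 0, 0, 3.83, 100], [-7.775, 8.45, 0, 0, 0, 3.83, 100], [-7.775, 8.45, 0, 0, 0, 3.83, 100], [-7.775, 8.45, 0, 0, 0, 3.83, 100], [-7.775, 8.45, 0, 0, 0, 3.83, 100], [-7.775, 8.45, 0, 0, 0, 3.83, 100], [-7.775, 8.45, 0, 0, 0, 3.83, 100], [-7.775, 8.45, 0, 0, 0, 3.83, 100], [-7.775, 8.45, 0, 0, 0, 3.83, 100], [-7.775, 8.45, 0, 0, 0, 3.83, 100], [-7.775, 8.45, 0, 0, 0, 3.83, 100]]]'

```text
time: 2.6
tool_pos: [0.427, 0.0169, 0.2503]
tool_rot: [0.106, -3.139, 0.0]
wrist_force: [0.3, -0.4, -0.0]
grip_width: 0.0857
```

Run:
```python
from h import *
s=arm.sense();print(s["joint_positions"],s["tool_pos"],s["wrist_force"])
to([.427,.0165,.143],down(.066-np.pi))
for n in("scene","top"):cv2.imwrite(f"pics/{n}1.png",arm.camera(n)["frame"])
```

```text
[ 5.17462673e-01 -4.34534357e-01 -3.22929778e-01  6.32109684e-05
 -1.68279127e+00 -2.02076861e+00] [0.42701768 0.01693183 0.25025923] [ 0.3391475  -0.40271392 -0.01261064]
move [ 0.    -0.008  2.145] [-0.002 -0.003  0.014] rows>= 2.1452019166468133
```

View pics/scene1.png

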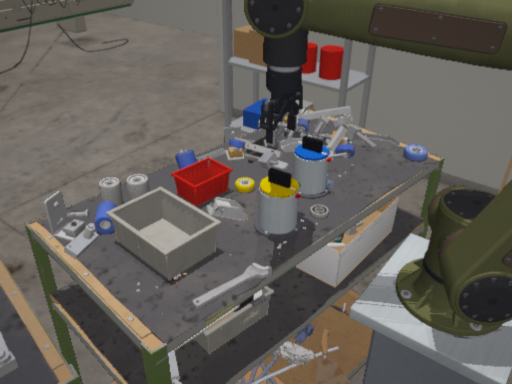

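View pics/top1.png

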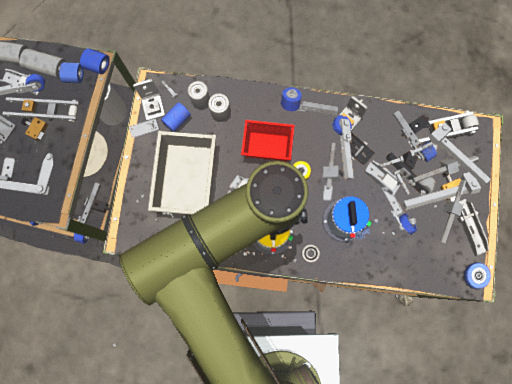

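Run:
```python
from h import *
for n in("scene","top"):
    p=arm.camera(n);print(n,proj(p,[[.427,.017,.25],[.427,.017,.4],[.427,.017,.15],[0,0,0]]),p["eye"])
    f=p["frame"]
    if n=="scene": cv2.imwrite("pics/z1.png",cv2.resize(f[60:240,200:360],None,fx=3.3,fy=3.3,interpolation=cv2.INTER_CUBIC))
```

```text
scene [[280.72742259 134.03654681]
 [283.45228431  69.01802306]
 [279.11178259 172.50318606]
 [448.58555635 293.82126878]] [-0.12493432  0.85396531  0.72478399]
top [[272.07607079 221.81901603]
 [273.36036556 212.39593833]
 [271.39197608 226.83434351]
 [279.9560463  391.33519803]] [0.28874736 0.03857234 1.36847937]
```

View pics/z1.png

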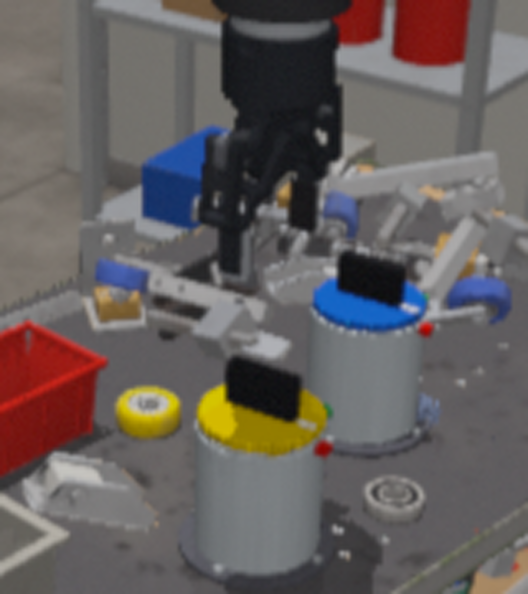

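apply_moves --moves '[[[0, -0.01, 1, 0, 0, 0, 100], [0, -0.01, 1.7, 0, 0, 0, 100], [0, -0.01, 2.15, 0, 0, 0, 100], [0, -0.01, 2.15, 0, 0, 0, 100]]]'

```text
time: 3.2
tool_pos: [0.4253, 0.0138, 0.1398]
tool_rot: [0.098, -3.135, 0.002]
wrist_force: [-1.5, -0.4, 0.8]
grip_width: 0.085
```

apply_moves --moves '[[[0, 0, 0, 0, 0, 0, 0], [0, 0, 0, 0, 0, 0, 0], [0, 0, 0, 0, 0, 0, 0], [0, 0, 0, 0, 0, 0, 0], [0, 0, 0, 0, 0, 0, 0], [0, 0, 0, 0, 0, 0, 0], [0, 0, 0, 0, 0, 0, 0], [0, 0, 0, 0, 0, 0, 0]]]' --squeeze 70

```text
time: 4.0
tool_pos: [0.4258, 0.014, 0.1407]
tool_rot: [0.098, -3.137, 0.001]
wrist_force: [-1.2, 2.0, 5.9]
grip_width: 0.0129
```

Run:
```python
from h import *
s=arm.sense();print(s["joint_positions"],s["tool_pos"],s["wrist_force"],s["ft_torque"],s["grip_width"])
to([.427,.0165,.143],down(.066+1.05-np.pi),s)
f=arm.camera("scene")["frame"]
cv2.imwrite("pics/z2.png",cv2.resize(f[60:240,200:360],None,fx=3.3,fy=3.3,interpolation=cv2.INTER_CUBIC))
```

```text
[ 5.11570964e-01 -4.39693506e-01 -5.25218989e-01 -9.26939565e-04
 -1.48843659e+00 -2.01960506e+00] [0.42575003 0.01402314 0.1406814 ] [-1.24487127  2.00928791  5.87437903] [0.72621164 0.2595705  0.01707872] 0.012913808127337644
move [-0.028  0.048 -0.046] [  0.012  -0.031 -10.058] rows>= 7.025704317809524
```

View pics/z2.png

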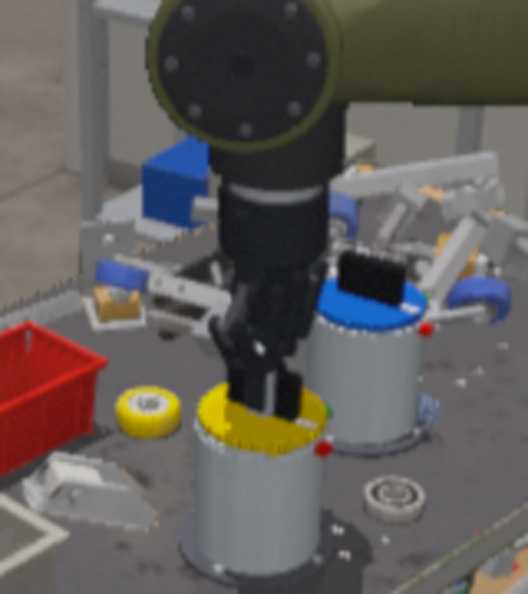

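apply_moves --moves '[[[0, 0, 0, 0, 0, -1, 0], [0, 0, 0, 0, 0, -2, 0], [0, 0, 0, 0, 0, -3, 0], [0, 0, 0, 0, 0, -4, 0], [0, 0, 0, 0, 0, -5, 0], [0, 0, 0, 0, 0, -5, 0]]]'

```text
time: 4.65
tool_pos: [0.4257, 0.0138, 0.1407]
tool_rot: [0.908, -3.004, 0.001]
wrist_force: [0.3, -0.8, 2.0]
grip_width: 0.0131
```

Run:
```python
from h import *
s=arm.sense();print(s["joint_positions"],s["tool_pos"],s["tool_rot"],s["wrist_force"],s["ft_torque"],s["grip_width"])
to([.427,.0165,.143],down(.066+1.05-np.pi),s)
```

```text
[ 5.11473754e-01 -4.39633357e-01 -5.25354749e-01 -4.49318133e-04
 -1.48865326e+00 -1.49502293e+00] [0.42572775 0.01378948 0.14067787] [ 9.08152176e-01 -3.00371716e+00  5.27549276e-04] [ 0.29594145 -0.77700339  2.0034284 ] [-0.13950775  0.00904051  0.09361599] 0.013115882494886743
move [-0.051  0.031 -0.047] [ 0.016 -0.031 -5.05 ] rows>= 3.5271423926781207
```

apply_moves --moves '[[[0, 0, 0, 0, 0, -1, 0], [0, 0, 0, 0, 0, -2, 0], [0, 0, 0, 0, 0, -3, 0], [0, 0, 0, 0, 0, -4, 0], [0, 0, 0, 0, 0, -5.05, 0], [0, 0, 0, 0, 0, -5.05, 0], [0, 0, 0, 0, 0, -5.05, 0]]]'

```text
time: 5.35
tool_pos: [0.4258, 0.0136, 0.1407]
tool_rot: [1.656, -2.666, -0.0]
wrist_force: [-0.2, -1.1, 1.3]
grip_width: 0.0129
```

Run:
```python
from h import *
s=arm.sense();print(s["joint_positions"],s["tool_pos"],s["tool_rot"],s["wrist_force"],s["ft_torque"],s["grip_width"])
f=arm.camera("scene")["frame"]
cv2.imwrite("pics/z3.png",cv2.resize(f[140:240,230:330],None,fx=5.5,fy=5.5,interpolation=cv2.INTER_CUBIC))
```

```text
[ 5.11351287e-01 -4.39608078e-01 -5.25441753e-01 -4.09782736e-05
 -1.48856938e+00 -9.70591519e-01] [0.42579595 0.01362167 0.14070043] [ 1.65561344e+00 -2.66569568e+00 -3.15330488e-04] [-0.19903777 -1.0613069   1.30517034] [-0.53639714 -0.30640588 -0.01469621] 0.012932870488493576
```

View pics/z3.png

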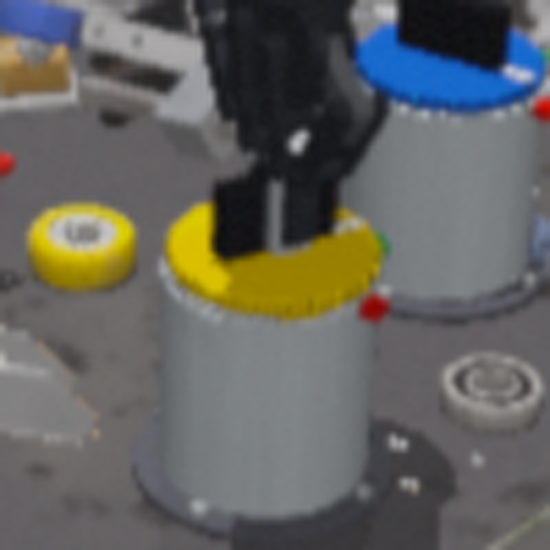

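apply_moves --moves '[[[0, 0, -0.15, 0, 0, 0, 0], [0, 0, -0.3, 0, 0, 0, 0], [0, 0, -0.45, 0, 0, 0, 0], [0, 0, -0.45, 0, 0, 0, 0]]]'

```text
time: 5.8
tool_pos: [0.4264, 0.0139, 0.1646]
tool_rot: [1.657, -2.667, 0.0]
wrist_force: [0.0, 0.2, -1.0]
grip_width: 0.0132
```

apply_moves --moves '[[[0, 0, -0.3, 0, 0, 0, 0], [0, 0, -0.7, 0, 0, 0, 0], [0, 0, -1.1, 0, 0, 0, 0], [0, 0, -1.5, 0, 0, 0, 0], [0, 0, -1.9, 0, 0, 0, 0], [0, 0, -2.3, 0, 0, 0, 0], [0, 0, -2.6, 0, 0, 0, 0], [0, 0, -2.8, 0, 0, 0, 0], [0, 0, -2.8, 0, 0, 0, 0]]]'

```text
time: 6.7
tool_pos: [0.4269, 0.0141, 0.3064]
tool_rot: [-1.657, 2.668, -0.001]
wrist_force: [-0.3, 0.1, -2.0]
grip_width: 0.0132
```

Run:
```python
from h import *
s=arm.sense();print(s["joint_positions"],s["tool_pos"],s["tool_rot"],s["wrist_force"],s["ft_torque"],s["grip_width"])
for n in("scene",):
    p=arm.camera(n);f=p["frame"];print(arm.find_in(p,"nut")[:2])
    cv2.imwrite("pics/z4.png",cv2.resize(f[60:260,180:380],None,fx=2.9,fy=2.9,interpolation=cv2.INTER_CUBIC))
```

```text
[ 5.11587113e-01 -4.13245460e-01 -2.05178867e-01  7.23856649e-04
 -1.77814852e+00 -9.70573210e-01] [0.42689235 0.01405788 0.3063786 ] [-1.65729791e+00  2.66808547e+00 -1.16096330e-03] [-0.33352681  0.08630267 -2.041271  ] [ 0.00905517 -0.00142113 -0.02427678] 0.013211378017627937
[]
```

View pics/z4.png

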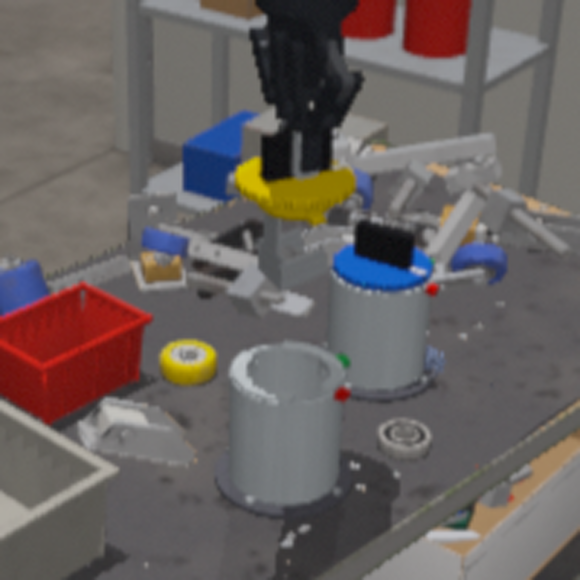

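Run:
```python
from h import *
to([.575,.235,.30],down(.79-np.pi))
```

```text
move [-5.276 -0.707  0.073] [ 0.012 -0.018  3.074] rows>= 5.323868592812275
```

apply_moves --moves '[[[-0.3, -0.04, 0, 0, 0, 0.2, 0], [-0.8, -0.11, 0, 0, 0, 0.5, 0], [-1.4, -0.19, 0, 0, 0, 0.8, 0], [-2.0, -0.27, 0, 0, 0, 1.2, 0], [-2.6, -0.35, 0, 0, 0, 1.5, 0], [-3.2, -0.43, 0, 0, 0, 1.9, 0], [-3.8, -0.51, 0, 0, 0, 2.2, 0], [-4.4, -0.59, 0, 0, 0, 2.6, 0], [-4.9, -0.66, 0, 0, 0, 2.9, 0], [-5.2, -0.7, 0.05, 0, 0, 3.07, 0], [-5.28, -0.71, 0.07, 0, 0, 3.07, 0], [-5.28, -0.71, 0.07, 0, 0, 3.07, 0]]]'

```text
time: 8.0
tool_pos: [0.575, 0.2352, 0.2984]
tool_rot: [1.209, -2.894, 0.001]
wrist_force: [-0.5, 0.3, -1.3]
grip_width: 0.013
```

Run:
```python
from h import *
s=arm.sense();print(s["joint_positions"],s["tool_pos"],s["tool_rot"],s["wrist_force"],s["ft_torque"],s["grip_width"])
to([.546,.206,.18],down(.79-np.pi,-55))
for n in("scene","top"):
    p=arm.camera(n);f=p["frame"];cv2.imwrite(f"pics/{n}5.png",f)
```

```text
[ 7.09614951e-01  1.12362109e-01  2.49089616e-01 -1.02997475e-03
 -1.71262434e+00 -1.48935804e+00] [0.57497346 0.23523665 0.29843904] [ 1.20865384e+00 -2.89418840e+00  9.49863438e-04] [-0.54220388  0.30259858 -1.26915779] [-0.06026491 -0.0160675   0.08730295] 0.013035435054071778
move [ 8.110e-01 -2.000e-03  2.373e+00] [ 1.800e-02 -9.214e+00  4.000e-03] rows>= 6.436164485473145
```

View pics/scene5.png

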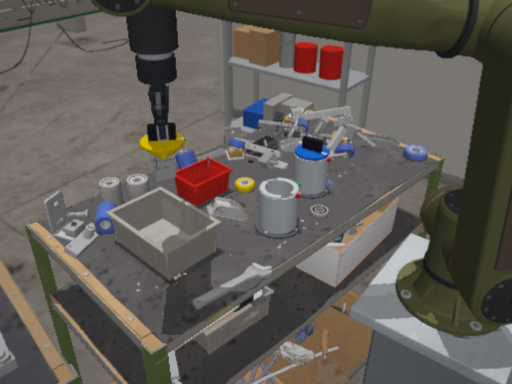

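apply_moves --moves '[[[0.1, 0, 0.6, 0, -0.3, 0, 0], [0.2, 0, 1.2, 0, -0.9, 0, 0], [0.3, 0, 1.7, 0, -1.9, 0, 0], [0.4, 0, 2.1, 0, -3.0, 0, 0], [0.5, 0, 2.3, 0, -4.2, 0, 0], [0.6, 0, 2.37, 0, -5.4, 0, 0], [0.7, 0, 2.37, 0, -6.6, 0, 0], [0.8, 0, 2.37, 0, -7.8, 0, 0], [0.81, 0, 2.37, 0, -9, 0, 0], [0.81, 0, 2.37, 0, -9.2, 0, 0], [0.81, 0, 2.37, 0, -9.2, 0, 0]]]'

```text
time: 9.2
tool_pos: [0.5459, 0.2046, 0.1823]
tool_rot: [-0.852, 2.046, 0.444]
wrist_force: [1.1, -0.3, -1.5]
grip_width: 0.0132
```

Run:
```python
from h import *
s=arm.sense();print(s["joint_positions"],s["tool_pos"],s["tool_rot"],s["wrist_force"],s["ft_torque"],s["grip_width"])
for n in("scene","top"):
    p=arm.camera(n);f=p["frame"];cv2.imwrite(f"pics/{n}6.png",f)
```

```text
[ 0.59034334 -0.6466996  -0.72528997 -0.30939922 -0.56265354 -1.19178049] [0.54589567 0.20456648 0.18230357] [-0.85227181  2.04581502  0.44449144] [ 1.08852904 -0.25846167 -1.47860835] [-1.90920846  1.87859205 -0.03736353] 0.013176980706411693
```

View pics/scene6.png

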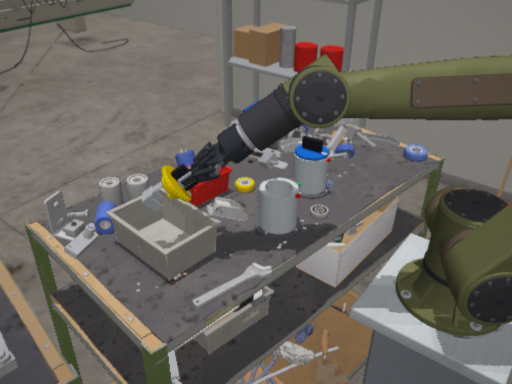

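apply_moves --moves '[[[0, 0, 0, 0, 0, 0, 0], [0, 0, 0, 0, 0, 0, 0], [0, 0, 0, 0, 0, 0, 0], [0, 0, 0, 0, 0, 0, 0], [0, 0, 0, 0, 0, 0, 0], [0, 0, 0, 0, 0, 0, 0], [0, 0, 0, 0, 0, 0, 0], [0, 0, 0, 0, 0, 0, 0], [0, 0, 0, 0, 0, 0, 0], [0, 0, 0, 0, 0, 0, 0], [0, 0, 0, 0, 0, 0, 0], [0, 0, 0, 0, 0, 0, 0]]]'

```text
time: 10.5
tool_pos: [0.5466, 0.2055, 0.1832]
tool_rot: [-0.854, 2.045, 0.444]
wrist_force: [0.6, 0.6, -1.8]
grip_width: 0.0131
```

Run:
```python
from h import *
s=arm.sense();print(s["wrist_force"],s["tool_pos"])
r=R.from_rotvec(s["tool_rot"])
lip=s["tool_pos"]+r.apply([.022,0,.100]);print("lip",lip)
for n in("scene","top"):
    p=arm.camera(n);f=p["frame"];print(n,proj(p,lip),[(x["rect"],x["confidence"]) for x in arm.find_in(p,"nut")])
    cv2.imwrite(f"pics/{n}7.png",cv2.resize(f[140:280,90:250] if n=="scene" else f[110:230,130:290],None,fx=4,fy=4,interpolation=cv2.INTER_CUBIC))
```

```text
[ 0.56559021  0.62255411 -1.79194846] [0.54661774 0.20545443 0.18323361]
lip [0.59542683 0.25470561 0.10789442]
scene [[156.82035272 207.17599351]] []
top [[178.62514921 165.77167351]] []
```

View pics/scene7.png

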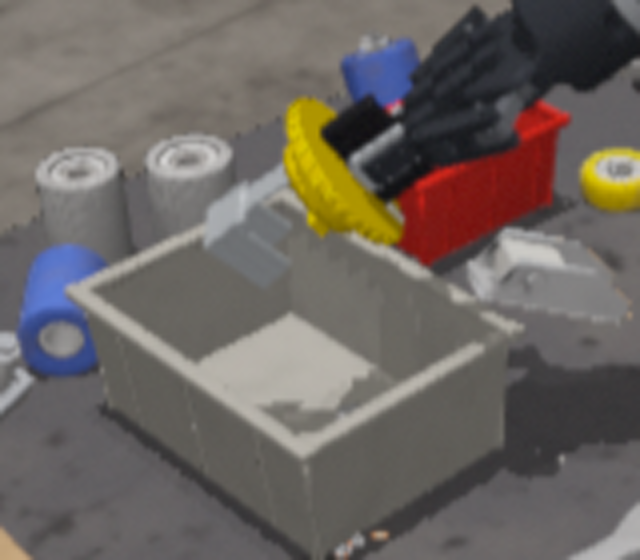

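View pics/top7.png

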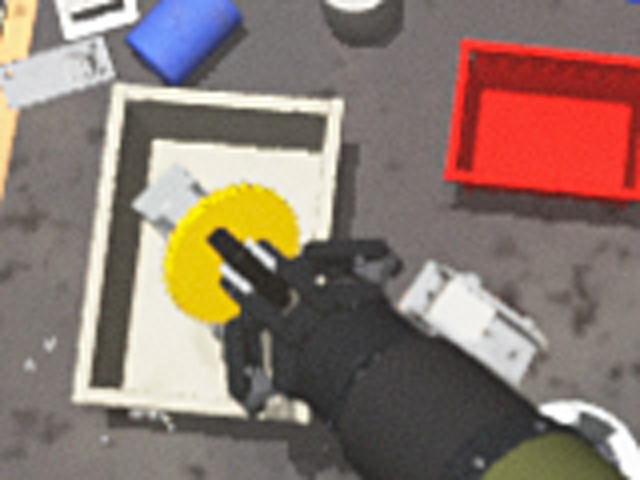

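Run:
```python
from h import *
to([.575,.235,.31],down(.79-np.pi))
```

```text
move [-2.547  0.011 -0.782] [-3.000e-03  9.172e+00  7.000e-03] rows>= 6.4067708739937
```

apply_moves --moves '[[[-0.3, 0, -0.1, 0, 0.4, 0, 0], [-0.7, 0, -0.2, 0, 1.4, 0, 0], [-1.1, 0, -0.3, 0, 2.7, 0, 0], [-1.5, 0, -0.45, 0, 4.1, 0, 0], [-1.9, 0, -0.6, 0, 5.5, 0, 0], [-2.2, 0, -0.7, 0, 6.9, 0, 0], [-2.4, 0, -0.78, 0, 8.2, 0, 0], [-2.55, 0, -0.78, 0, 9.17, 0, 0], [-2.55, 0, -0.78, 0, 9.17, 0, 0], [-2.55, 0, -0.78, 0, 9.17, 0, 0]]]'

```text
time: 11.7
tool_pos: [0.5761, 0.2355, 0.3084]
tool_rot: [1.21, -2.899, 0.0]
wrist_force: [0.1, -0.0, -1.4]
grip_width: 0.0131
```

Run:
```python
from h import *
s=arm.sense();print(s["wrist_force"],s["tool_pos"],s["joint_positions"])
for n in("scene","top"):
    p=arm.camera(n);f=p["frame"];print(n,[(x["rect"],x["confidence"]) for x in arm.find_in(p,"nut")])
    cv2.imwrite(f"pics/{n}8.png",cv2.resize(f[100:290,80:250] if n=="scene" else f[110:230,130:290],None,fx=3.1 if n=="scene" else 4,fy=3.1 if n=="scene" else 4,interpolation=cv2.INTER_CUBIC))
to([.427,.0141,.31],down(.066+1.05-np.pi),s)
```

```text
[ 0.08444241 -0.01456555 -1.39170468] [0.576081   0.23554241 0.30841025] [ 7.09435463e-01  1.15025584e-01  2.69838425e-01  1.52319381e-04
 -1.72614244e+00 -1.48938341e+00]
scene []
top []
move [ 5.245 -0.995 -0.029] [-0.    -0.005 -3.105] rows>= 5.339079099665779
```

View pics/scene8.png

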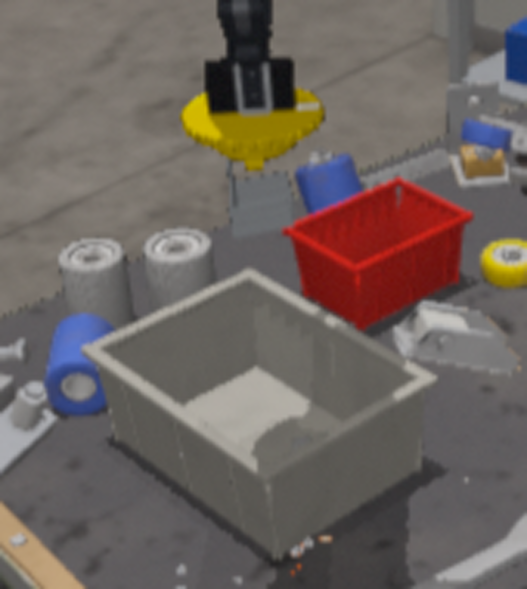

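View pics/top8.png

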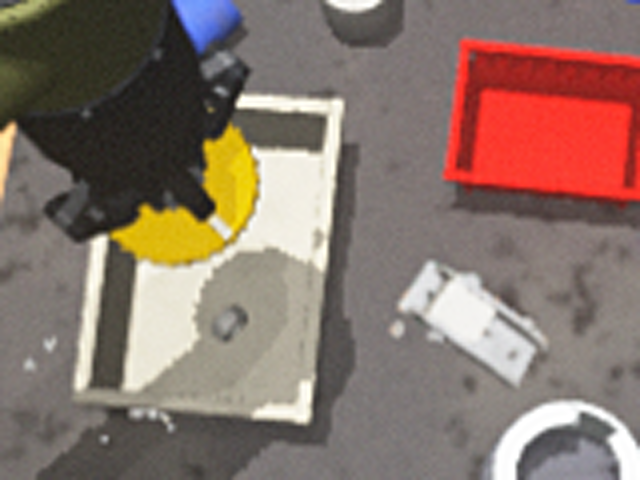

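apply_moves --moves '[[[0.4, -0.08, 0, 0, 0, -0.3, 0], [1.0, -0.19, 0, 0, 0, -0.6, 0], [1.7, -0.32, 0, 0, 0, -1, 0], [2.4, -0.46, 0, 0, 0, -1.4, 0], [3.1, -0.59, 0, 0, 0, -1.8, 0], [3.8, -0.72, 0, 0, 0, -2.2, 0], [4.4, -0.83, 0, 0, 0, -2.6, 0], [4.9, -0.93, 0, 0, 0, -2.9, 0], [5.24, -1, 0, 0, 0, -3.12, 0], [5.24, -1, 0, 0, 0, -3.12, 0], [5.24, -1, 0, 0, 0, -3.12, 0], [5.24, -1, 0, 0, 0, -3.12, 0]]]'

```text
time: 13.1
tool_pos: [0.4262, 0.0129, 0.3107]
tool_rot: [-1.662, 2.661, 0.0]
wrist_force: [-0.4, 0.9, -0.4]
grip_width: 0.0132
```

Run:
```python
from h import *
s=arm.sense();print(s["wrist_force"],s["tool_pos"],s["joint_positions"])
p=arm.camera("scene");f=p["frame"]
cv2.imwrite("pics/z9.png",cv2.resize(f[60:260,180:380],None,fx=2.9,fy=2.9,interpolation=cv2.INTER_CUBIC))
to([.4267,.014,.21],down(-2.03),s)
to([.4258,.0137,.1407],down(-2.03),s)
```

```text
[-0.36416762  0.8836555  -0.44709418] [0.42615674 0.01291026 0.31073931] [ 5.09065065e-01 -4.15840315e-01 -1.98565438e-01 -2.52901232e-04
 -1.78346813e+00 -9.63173450e-01]
move [-0.016  0.005  2.015] [-0.023  0.037  0.049] rows>= 2.0149333375994014
move [2.000e-03 2.200e-02 3.401e+00] [-0.023  0.037  0.049] rows>= 3.400830327929276
```

View pics/z9.png

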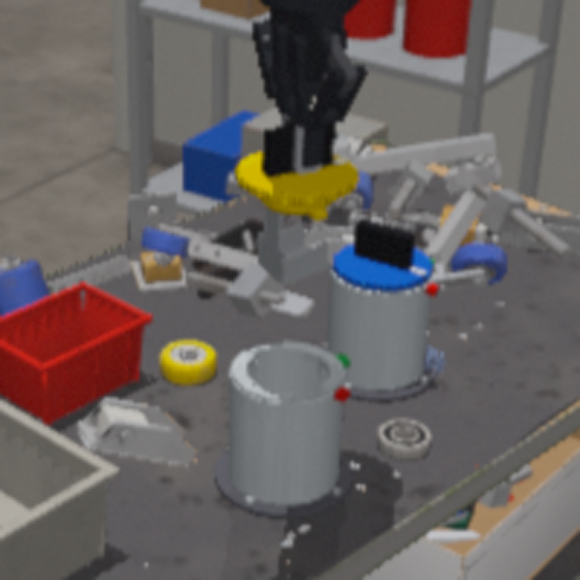

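apply_moves --moves '[[[-0.01, 0.01, 0.3, 0, 0, 0.05, 0], [-0.01, 0.01, 0.7, 0, 0, 0.05, 0], [-0.01, 0.01, 1.0, 0, 0, 0.05, 0], [-0.01, 0.01, 1.3, 0, 0, 0.05, 0], [-0.01, 0.01, 1.6, 0, 0, 0.05, 0], [-0.01, 0.01, 1.9, 0, 0, 0.05, 0], [-0.01, 0.01, 2.1, 0, 0, 0.05, 0], [-0.01, 0.01, 2.1, 0, 0, 0.05, 0]]]'

```text
time: 13.95
tool_pos: [0.4258, 0.0139, 0.2038]
tool_rot: [-1.657, 2.667, 0.001]
wrist_force: [0.9, 0.5, -1.5]
grip_width: 0.0131
```

Run:
```python
from h import *
s=arm.sense();print(s["wrist_force"],s["tool_pos"],s["tool_rot"],s["ft_torque"])
to([.4262,.0138,.1407],down(-2.03),s)
```

```text
[ 0.93826203  0.51105656 -1.50266976] [0.42581827 0.01388696 0.20381232] [-1.65732634e+00  2.66731835e+00  1.05494847e-03] [ 0.0098741   0.04310221 -0.03337711]
move [ 0.    -0.007  1.262] [-0.001  0.014  0.003] rows>= 1.2622707545282044
```

apply_moves --moves '[[[0, 0, 0.2, 0, 0, 0, 0], [0, 0, 0.4, 0, 0, 0, 0], [0, 0, 0.6, 0, 0, 0, 0], [0, 0, 0.75, 0, 0, 0, 0], [0, 0, 0.9, 0, 0, 0, 0], [0, 0, 1.0, 0, 0, 0, 0], [0, 0, 1.0, 0, 0, 0, 0]]]'

```text
time: 14.65
tool_pos: [0.4256, 0.0138, 0.153]
tool_rot: [-1.658, 2.668, 0.001]
wrist_force: [-0.3, -0.6, -1.8]
grip_width: 0.0131
```

apply_moves --moves '[[[0, 0, 0.08, 0, 0, 0, 0], [0, 0, 0.16, 0, 0, 0, 0], [0, 0, 0.23, 0, 0, 0, 0], [0, 0, 0.26, 0, 0, 0, 0], [0, 0, 0.26, 0, 0, 0, 0]]]'

```text
time: 15.15
tool_pos: [0.4257, 0.0139, 0.1408]
tool_rot: [-1.658, 2.668, 0.001]
wrist_force: [-2.1, 1.2, 3.4]
grip_width: 0.0129
```

Run:
```python
from h import *
s=arm.sense();print(s["wrist_force"],s["tool_pos"],s["tool_rot"],s["ft_torque"])
to([.4258,.0138,.1407],down(.066-np.pi),s)
f=arm.camera("scene")["frame"]
cv2.imwrite("pics/z10.png",cv2.resize(f[140:240,230:330],None,fx=5.5,fy=5.5,interpolation=cv2.INTER_CUBIC))
```

```text
[-2.10339626  1.16213053  3.39436068] [0.42573709 0.01390769 0.14078543] [-1.65763321e+00  2.66759539e+00  8.13958416e-04] [ 0.23319962  0.82304394 -0.09959877]
move [ 0.001 -0.002  0.002] [5.000e-03 9.000e-03 9.989e+00] rows>= 6.976928348587473
```

View pics/z10.png

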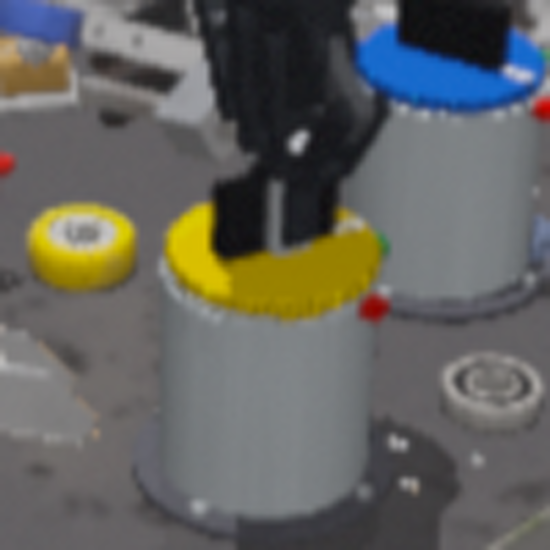

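apply_moves --moves '[[[0, 0, 0, 0, 0, 1, 0], [0, 0, 0, 0, 0, 2, 0], [0, 0, 0, 0, 0, 3, 0], [0, 0, 0, 0, 0, 4, 0], [0, 0, 0, 0, 0, 5, 0], [0, 0, 0, 0, 0, 5, 0]]]'

```text
time: 15.8
tool_pos: [0.4258, 0.0139, 0.1408]
tool_rot: [-0.909, 3.006, 0.001]
wrist_force: [-0.8, 1.0, 1.1]
grip_width: 0.0132
```

apply_moves --moves '[[[0, 0, 0, 0, 0, 1, 0], [0, 0, 0, 0, 0, 2, 0], [0, 0, 0, 0, 0, 3, 0], [0, 0, 0, 0, 0, 4, 0], [0, 0, 0, 0, 0, 5.1, 0], [0, 0, 0, 0, 0, 5.1, 0], [0, 0, 0, 0, 0, 5.1, 0]]]'

```text
time: 16.5
tool_pos: [0.4258, 0.014, 0.1408]
tool_rot: [-0.091, 3.139, 0.002]
wrist_force: [-0.7, 0.1, 0.6]
grip_width: 0.0129
```

Run:
```python
from h import *
s=arm.sense();print(s["wrist_force"],s["tool_pos"],s["tool_rot"],s["ft_torque"],2*np.arctan2(s["tool_rot"][1],s["tool_rot"][0])+np.pi)
f=arm.camera("scene")["frame"]
cv2.imwrite("pics/z11.png",cv2.resize(f[140:240,230:330],None,fx=5.5,fy=5.5,interpolation=cv2.INTER_CUBIC))
```

```text
[-0.65047261  0.0790001   0.63515409] [0.42582083 0.01401406 0.14084339] [-9.09801284e-02  3.13948121e+00  2.07070834e-03] [ 0.14004815  0.22747058 -0.01452712] 6.341127793115458
```

View pics/z11.png

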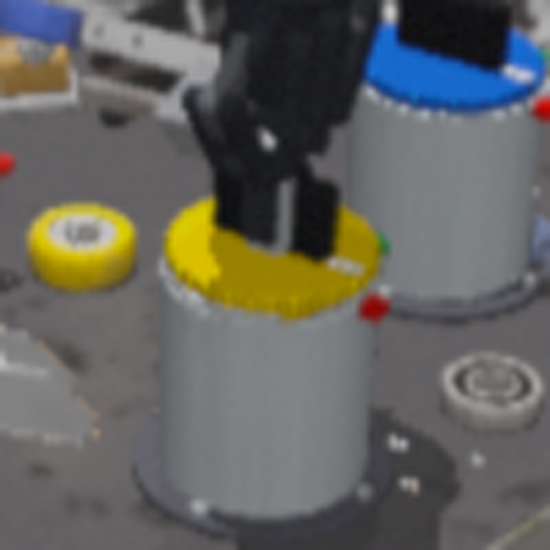

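apply_moves --moves '[[[0, 0, 0, 0, 0, 0, 100], [0, 0, 0, 0, 0, 0, 100], [0, 0, 0, 0, 0, 0, 100], [0, 0, 0, 0, 0, 0, 100], [0, 0, 0, 0, 0, 0, 100], [0, 0, 0, 0, 0, 0, 100], [0, 0, 0, 0, 0, 0, 100]]]'

```text
time: 17.25
tool_pos: [0.4258, 0.014, 0.1408]
tool_rot: [-0.09, 3.14, 0.002]
wrist_force: [0.2, 0.4, 0.6]
grip_width: 0.0856
```

apply_moves --moves '[[[0, 0, -0.3, 0, 0, 0, 100], [0, 0, -1, 0, 0, 0, 100], [0, 0, -2, 0, 0, 0, 100], [0, 0, -2.6, 0, 0, 0, 100], [0, -1, -2.8, 0, 0, 0, 100], [0, -2, -2.8, 0, 0, 0, 100], [0, -3, -2.8, 0, 0, 0, 100], [0, -4, -2.8, 0, 0, 0, 100], [0, -5, -2.8, 0, 0, 0, 100], [0, -6, -2.8, 0, 0, 0, 100], [0, -7, -2.8, 0, 0, 0, 100], [0, -7, -2.8, 0, 0, 0, 100], [0, -7, -2.8, 0, 0, 0, 100], [0, -7, -2.8, 0, 0, 0, 100]]]'

```text
time: 18.65
tool_pos: [0.4459, -0.3352, 0.2813]
tool_rot: [-0.091, 3.139, 0.001]
wrist_force: [-0.1, -0.0, -0.3]
grip_width: 0.0854
```

Run:
```python
from h import *
s=arm.sense();print(s["wrist_force"],s["tool_pos"],s["time"])
for n in("scene","top"):
    p=arm.camera(n);f=p["frame"];print(n,[(x["rect"],x["confidence"]) for x in arm.find_in(p,"nut")],[x["position"] for x in arm.landmark_of(p,"yellow_cap")])
    cv2.imwrite(f"pics/{n}12.png",f)
    cv2.imwrite(f"pics/{n}12z.png",cv2.resize(f[140:240,230:330] if n=="scene" else f[120:260,140:310],None,fx=4,fy=4,interpolation=cv2.INTER_CUBIC))
```

```text
[-0.13497633 -0.009072   -0.34114754] [ 0.4459001  -0.33519549  0.28128592] 18.65
scene [] [[188.3, 275.1]]
top [([182.2, 186.0, 192.3, 196.6], 0.6)] [[227.7, 270.3]]
```

View pics/top12z.png

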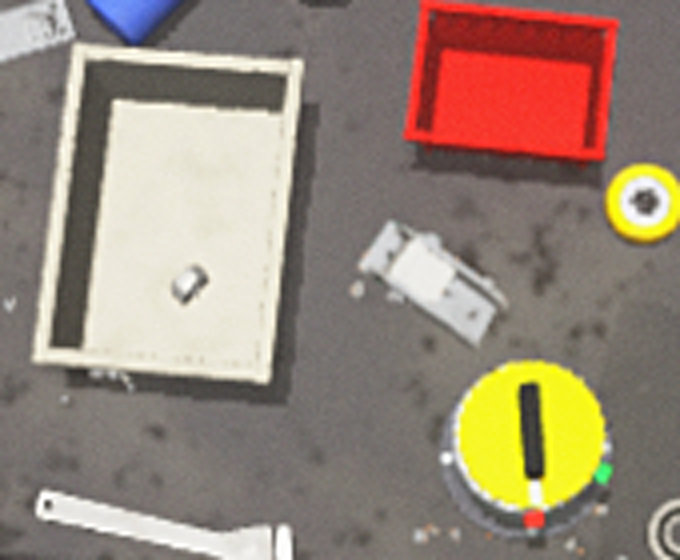

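View pics/scene12z.png

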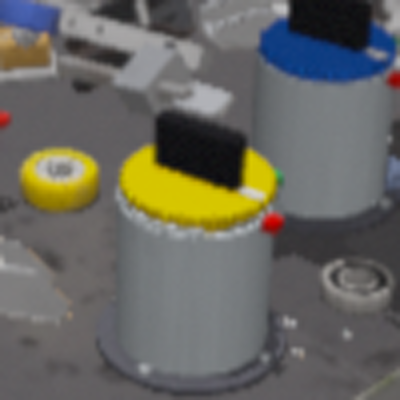

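Run:
```python
from h import *
p=arm.camera("top")
def bar(f):
    hsv=cv2.cvtColor(f,cv2.COLOR_BGR2HSV);y=np.zeros(f.shape[:2],np.uint8)
    y[204:256,248:303]=cv2.inRange(hsv,(22,120,80),(38,255,255))[204:256,248:303]
    cs=max(cv2.findContours(y,cv2.RETR_EXTERNAL,cv2.CHAIN_APPROX_NONE)[0],key=cv2.contourArea);h=cv2.convexHull(cs)
    k=np.zeros_like(y);cv2.fillConvexPoly(k,h,1);m=(f.max(2)<100)&(k>0);ys,xs=np.nonzero(m)
    w,V=np.linalg.eigh(np.cov(xs,ys));d=V[:,1]*8;c=np.array([xs.mean(),ys.mean()])
    a=onz(p,c+d,.14);b=onz(p,c-d,.14);return (a+b)/2,np.degrees(np.arctan2(*(a-b)[:2][::-1]))
print(bar(cv2.imread("pics/top0.png")),bar(p["frame"]))
q=arm.landmark_of(p,"nut");print(q, onz(p,q[0]["position"][::-1],.003) if q else None)
```

```text
(array([0.42696579, 0.01622273, 0.14      ]), np.float64(-176.29404550751246)) (array([0.42670737, 0.0144285 , 0.14      ]), np.float64(-176.56377914617718))
[{'position': [188.4, 182.9], 'confidence': 0.62}] [0.55563531 0.25964376 0.003     ]
```

```bash
python3 -c "
from workcell import arm
print(arm.sign_off())"
```

```text
the job is handed in; nothing more can be done
None
```

I finished the job and handed it in at about 19 s of the 51 s allowed. I turned the yellow cap 60° anticlockwise and lifted it out. I then tipped the nut into the grey bin, put the cap back and turned it home until the white mark met the red tab.

Last checks:
- **Nut:** it is in the grey bin, about 30 mm off centre. The top camera shows it there. The network did not find it in the scene camera, where the bin wall probably hides it.
- **Cap angle:** within 0.3° of where it started.
- **Cap seating:** during the turn the gripper was at the same height as at the first grasp. The cap sits about 1.8 mm to the side of its starting position, inside the 4 mm play.
- **Robot:** the gripper is open and well clear, touching nothing. No wrist force I read was above about 6 N.

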